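# Unstack the press weights and weigh the parcel

## Robot

A 7-joint arm with a two-finger parallel gripper is mounted at the origin on the work surface. World frame = base frame: x ahead of the robot, y to its left, z up, the work surface at z = 0. Lengths are in m, angles in rad, forces in N, time in s.
With the tool pointing down it reaches from about 0.4 to 0.85 m from the base axis. Payload 4.5 kg.
Tool frame: the origin (TCP) lies between the finger pads; the fingertips stand r.tip_reach ahead of it and the grasp point (between the pads) lies 11 mm behind it (r.tip_reach is the distance from the TCP to the fingertips, in m); z points along the fingers, y is the line along which they close (so a half turn about z gives the same grasp; the last joint's range is limited). The gripper opens to 88 mm and grips with 3 to 60 N. Pads are 18 mm wide; open, the fingers measure 123 mm over their backs; the gripper's body (75 mm by 187 mm) begins 45 mm behind the grasp point.
Start: joints at [-1.137, 0.689, -0.195, 1.565, 0.157, 0.902, -0.215], TCP at [0.243, 0.576, 0.247] pointing down, gripper open.
Joint ranges: [-3.01, 3.01], [-0.46, 2.08], [-1.47, 1.51], [0.13, 2.56], [-1, 4.14], [0.04, 2.09], [-2.66, 2.66]. Speed limits (rad/s): [2.57, 2.57, 3.14, 3.14, 3.14, 3.14, 3.14].

## Interface

Orientations are given as a unit quaternion [x, y, z, w].
In Python, from plant import r, vision, workorder gives the robot as it stands.
- The arm moves only by the tool drive_tool, never from a script. Its argument "targets" is a list of rows, each an object of numbers: "tx", "ty", "tz": the shift along the world's x, y, z in units of 0.03 m (1.0 is 0.03 m); "wx", "wy", "wz": the turn, a rotation vector about the world's x, y, z in units of 60 degrees (1.0 is 60 degrees); "claw": the opening, from -1 (shut) to 1 (fully open). A call has exactly 8 rows; each row shifts and turns the commanded pose from where the row before left it; what a row does not reach is not made up. A row lasts 1/10 s, in which the tool goes at most 50 mm and 8.59 degrees, less where a joint would pass 70% of its speed; a pose out of reach is approached as far as the arm can. A call with a number of a shift or a turn outside -1 to 1 is refused whole. A call with a gripper value outside its range is refused whole. The fingers move at their own pace and stop on an object; "force" is the grip in N (left out, the last holds). Time passes only in rows, so rows that do not move let the fingers close, or fill a call up. It gives the time, the measured TCP pose, the force, the opening and the grip force at its end, in the units of the state.
- r.get_state(): the state, without advancing time (a new reading comes with each control period).
- vision.snapshot(name): name is "side" or "top" or "wrist"; returns a dict with "image" (420x560x3 uint8, blue, green, red), "range_z" (420x560 float32, m along the optical axis (not along the pixel's ray), 0 where there is no reading), "K" (3x3 intrinsics, pixels), "cam_to_world" (4x4, takes a point from camera to world coordinates). Camera axes: x right, y up, looking along -z (the intrinsics and any distortion apply to the point x, -y, -z); pixel columns grow to the right and rows downward; lengths in m; the calibration is good to about 2 mm. A picture is of the moment at which its call begins.
- workorder.finish_job(): hands the job in; it is judged then, once.
The state is a dict: "clock": time; "q": joint angles; "qd": joint speeds; "joint_torque": joint torques, N m; "tool_pos": TCP position; "eef_rot": TCP orientation; "contact_force": force on the tool from outside, world axes, zero at the start; "moment": the same for the moment, N m; "opening": opening from 0.0 (shut) to 1.0 (fully open); "finger_force": force on a finger pad.
Only numpy, scipy, OpenCV 4.12 (cv2) and the standard library are available. Lean on these libraries where they do the work, as an engineer would, in place of code of your own. Each camera call takes 0.05 s, during which the arm holds its last target. There are 200 camera calls.

## Task

The glue on the small parcel has set: take the three steel weights off it one at a time from the top down, setting each gently and flat into the recess of the wooden saucer of its own size (small weight on the smallest saucer, medium on the middle one, large on the biggest). Then lift the bare parcel and set it flat, right way up, on the middle of the scale's pan, to within 15 mm. Leave the inkwell and the magnifier where they stand.

Things in the scene. Friction and masses are not known exactly. Their poses are not given: they have to be found in the camera images.
- parcel: Small flat cardboard parcel, 110 (its x) by 58 (its y) by 42 mm high, about 0.3 kg, with a paper tape strip along its top. Rigid. Stands on the counter under the stack of weights. Origin: centre of its underside; z up.
- weight_large: The large weight: plain polished steel cylinder, 56 mm diameter, 26 mm high, about 0.5 kg, standing at the start on the parcel (stack from below: parcel, large, medium, small; about concentric, the large one up to 15 mm from the parcel's middle along its length). Origin: centre of its underside; z up its axis.
- weight_medium: The medium weight: plain polished steel cylinder, 44 mm diameter, 26 mm high, about 0.31 kg, standing at the start on the large weight (stack from below: parcel, large, medium, small; about concentric, the large one up to 15 mm from the parcel's middle along its length). Origin: centre of its underside; z up its axis.
- weight_small: The small weight: plain polished steel cylinder, 32 mm diameter, 26 mm high, about 0.165 kg, standing at the start on the medium weight (stack from below: parcel, large, medium, small; about concentric, the large one up to 15 mm from the parcel's middle along its length). Origin: centre of its underside; z up its axis.
- rest_large: The rest of the large weight: round dark wood saucer with a cork floor, fixed to the counter, 88 mm outside diameter, 76 mm wide recess (20 mm wider than its weight), floor 5 mm and rim 9 mm above the counter. The biggest of the three saucers. Origin: centre of its underside, on the counter.
- rest_medium: The rest of the medium weight: round dark wood saucer with a cork floor, fixed to the counter, 76 mm outside diameter, 64 mm wide recess (20 mm wider than its weight), floor 5 mm and rim 9 mm above the counter. The middle-sized of the three saucers. Origin: centre of its underside, on the counter.
- rest_small: The rest of the small weight: round dark wood saucer with a cork floor, fixed to the counter, 64 mm outside diameter, 52 mm wide recess (20 mm wider than its weight), floor 5 mm and rim 9 mm above the counter. The smallest of the three saucers. Origin: centre of its underside, on the counter.
- scale: Parcel scale, fixed: ivory enamelled body on a 170 mm square foot, dial and black knob on its front (-x at yaw 0), on top a round shallow chrome pan, rigid (does not sink): 170 mm across the rim, flat floor 148 mm across, 99 mm above the scale's origin, rim at 107 mm, nothing higher. Origin: centre of the underside, on the counter; the pan's centre is straight above.
- inkwell: Bystander: loose black round inkwell, 56 mm diameter, 44 mm high with its stopper. Origin: centre of its underside. (Unlisted: fixed equipment beyond x = 0.78 and beyond 0.58 to either side; a rubber stamp, 66 mm high, and a desk bell near x = 0.74, y = 0.31 and -0.31.)
- magnifier: Bystander: loose round dome magnifier, glass in a brass rim, 70 mm diameter, 24 mm high. Origin: centre of its underside.
Mind the look-alikes: they are no part of the job. Leave any orange or purple look-alike of the scale alone.

How it is judged:
On the way, in this order (a step that is already met when the one before it is completed fails the run):
1. the small weight lies flat in its own saucer, released (horizontal distance between weight_small and rest_small below 0.0125 m and z of weight_small in the frame of rest_small between 0 and 0.0075 m and angle between weight_small's own z axis and vertical below 0.08 rad and contact force between the fingers and weight_small below 0.1 N and linear speed of weight_small below 0.02 m/s), for 0.2 s.
2. the medium weight lies flat in its own saucer, released (horizontal distance between weight_medium and rest_medium below 0.0125 m and z of weight_medium in the frame of rest_medium between 0 and 0.0075 m and angle between weight_medium's own z axis and vertical below 0.08 rad and contact force between the fingers and weight_medium below 0.1 N and linear speed of weight_medium below 0.02 m/s), for 0.2 s.
3. the large weight lies flat in its own saucer, released (horizontal distance between weight_large and rest_large below 0.0125 m and z of weight_large in the frame of rest_large between 0 and 0.0075 m and angle between weight_large's own z axis and vertical below 0.08 rad and contact force between the fingers and weight_large below 0.1 N and linear speed of weight_large below 0.02 m/s), for 0.2 s.
4. the parcel lies flat in the middle of the scale's pan, released (horizontal distance between parcel and scale below 0.015 m and z of parcel in the frame of scale between 0.096 and 0.103 m and angle between parcel's own z axis and vertical below 0.08 rad and contact force between the fingers and parcel below 0.1 N and linear speed of parcel below 0.02 m/s), for 0.2 s.
At the end, for the whole second after the job is handed in: Each weight lies flat (within 0.08 rad) inside the recess of the saucer of its own size, its centre within 12.5 mm of the saucer's; the parcel lies flat and right way up on the pan's floor, its centre within 15 mm of the pan's; all are released and at rest (all of step 1 and all of step 2 and all of step 3 and all of step 4); the robot touches nothing.
It fails at once if the inkwell is shifted more than 15 mm or tipped over (distance of inkwell from where it was at the start of the episode above 0.015 m or angle between inkwell's own z axis and vertical above 0.3 rad).
It fails at once if the magnifier is shifted more than 15 mm or tipped over (distance of magnifier from where it was at the start of the episode above 0.015 m or angle between magnifier's own z axis and vertical above 0.3 rad).
It fails at once if the small weight is dropped or slammed on its saucer (over 80 N) (contact force between weight_small and rest_small above 80 N).
It fails at once if the medium weight is dropped or slammed on its saucer (over 80 N) (contact force between weight_medium and rest_medium above 80 N).
It fails at once if the large weight is dropped or slammed on its saucer (over 80 N) (contact force between weight_large and rest_large above 80 N).
It also fails if it takes over 112 s, if anything falls off the work surface, if the arm or the gripper's body presses on something with over 40 N, if the wrist force passes 120 N, or if a joint passes its speed limit or range.

## Working session

There is one attempt and no reset: what is moved stays moved. The work goes in short steps, Python scripts to look and compute and a tool call to move; the robot and the scene stay as the last step left them, time stands still between calls to the robot, and variables do not carry over. Pictures are saved under pics/ and viewed, at most 14 in all, crops included, and the job is handed in when it is done.

Besides the shell and the picture viewer there is one more tool, called after "Request:" as a command line: name --argument value ..., lists and objects as JSON in quotes. drive_tool: Moves the arm, as the interface text tells. Its arguments: {"type":"object","properties":{"targets":{"type":"array","items":{"type":"object","properties":{"tx":{"type":"number"},"ty":{"type":"number"},"tz":{"type":"number"},"wx":{"type":"number"},"wy":{"type":"number"},"wz":{"type":"number"},"claw":{"type":"number"}}}},"force":{"type":"number"}},"required":["targets"]}

```bash
mkdir -p pics; ls
cat > h.py <<'E'
import numpy as np, cv2
from plant import r, vision, workorder
def cloud(s):
    K=np.array(s["K"]);T=np.array(s["cam_to_world"]);z=s["range_z"]
    v,u=np.mgrid[:z.shape[0],:z.shape[1]]
    P=np.stack([(u-K[0,2])/K[0,0]*z,-(v-K[1,2])/K[1,1]*z,-z],-1)
    W=P@T[:3,:3].T+T[:3,3]; W[z==0]=np.nan
    return W
E
python3 - <<'E'
from h import *
print(r.get_state(), r.tip_reach)
for n in("top","side"):
    s=vision.snapshot(n);cv2.imwrite(f"pics/{n}0.png",s["image"]);np.save(f"pics/{n}0.npy",cloud(s))
    print(n,s["K"],s["cam_to_world"])
E
```

```text
pics
{'clock': 0.0, 'q': array([-1.13720606,  0.6899947 , -0.19447923,  1.56630643,  0.15731837,
        0.90248094, -0.2150751 ]), 'qd': array([ 0.00056794,  0.00037485,  0.00091819,  0.00213409,  0.00013095,
       -0.00076705, -0.00043624]), 'joint_torque': array([ 7.20113912e-04, -5.27564800e+01, -1.26696814e+00, -1.53435785e+01,
       -5.27037133e-02,  6.48902016e-03,  1.68454603e-04]), 'tool_pos': array([0.24309901, 0.57513961, 0.24591246]), 'eef_rot': array([ 1.98522737e-01,  9.80095870e-01, -8.93907867e-04, -9.86791622e-05]), 'contact_force': array([-0.65334143, -0.75804532, -0.34201711]), 'moment': array([ 0.02881324,  0.06981136, -0.01747132]), 'finger_force': 0.0, 'opening': 0.9988244886490248} 0.008
top [[501.75796958   0.         276.26996073]
 [  0.         501.75796958 211.74979235]
 [  0.           0.           1.        ]] [[ 3.02269520e-02  9.76041907e-01 -2.15472798e-01  1.05107966e-01]
 [-9.99542719e-01  2.96946160e-02 -5.70809936e-03  8.50504419e-02]
 [ 8.27037801e-04  2.15546805e-01  9.76493160e-01  1.62069607e+00]
 [ 0.00000000e+00  0.00000000e+00  0.00000000e+00  1.00000000e+00]]
side [[510.71377045   0.         278.94396374]
 [  0.         510.71377045 211.12388783]
 [  0.           0.           1.        ]] [[ 0.98338504  0.12762247 -0.1290983   0.2635601 ]
 [-0.18152169  0.69888748 -0.69181368 -0.77704584]
 [ 0.00193421  0.70375336  0.71044174  0.97319134]
 [ 0.          0.          0.          1.        ]]
```

View pics/top0.png

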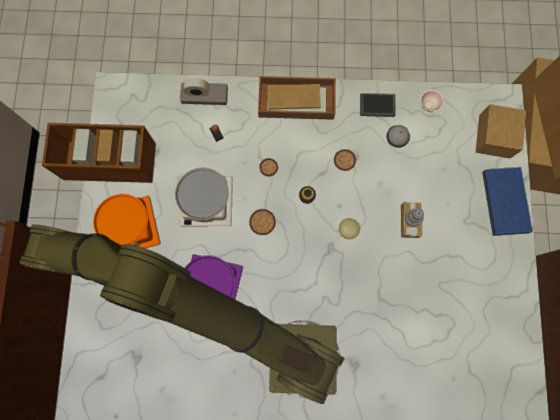

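View pics/side0.png

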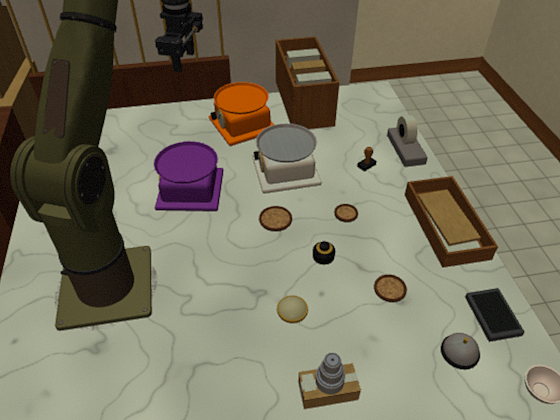

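The top view shows the stack on the parcel at (413,218). The saucers are at (262,221), (345,159) and (269,167), the inkwell at (307,194) and the magnifier at (348,228). There are three scales: orange (125,220), purple (212,278) and ivory/chrome (203,193). Only the ivory one fits the description. Next I measure everything and make one crop to confirm.

```bash
cat >> h.py <<'E'
def ray(s,uv,h):
    K=np.array(s["K"]);T=np.array(s["cam_to_world"]);uv=np.atleast_2d(uv).astype(float)
    d=np.stack([(uv[:,0]-K[0,2])/K[0,0],-(uv[:,1]-K[1,2])/K[1,1],-np.ones(len(uv))],-1)@T[:3,:3].T
    return T[:3,3]+d*((h-T[2,3])/d[:,2])[:,None]
def circ(P):
    A=np.c_[2*P[:,:2],np.ones(len(P))];x=np.linalg.lstsq(A,(P[:,:2]**2).sum(1),rcond=None)[0]
    return x[:2],np.sqrt(x[2]+x[0]**2+x[1]**2)
E
python3 - <<'E'
from h import *
s={n:vision.snapshot(n) for n in("top","side")}
seeds={"top":[(262,221),(345,159),(269,167)],"side":[(275,218),(390,288),(346,212)]}
for n in s:
    im=s[n]["image"];hsv=cv2.cvtColor(im,cv2.COLOR_BGR2HSV);W=cloud(s[n])
    m=((hsv[...,1]>75)&(hsv[...,0]<25)).astype(np.uint8)
    nl,lab,st,ce=cv2.connectedComponentsWithStats(m)
    for p in seeds[n]:
        l=lab[p[1],p[0]]
        c=max(cv2.findContours((lab==l).astype(np.uint8),0,1)[0],key=cv2.contourArea)
        c=cv2.convexHull(c).reshape(-1,2)
        print(n,p,st[l],circ(ray(s[n],c,0.009)))
    # points by height
    for nm,lo,hi,box in [("pan",.104,.112,(.45,.8,.1,.45)),("floor",.094,.103,(.45,.8,.1,.45)),("small",.116,.124,(.3,.6,-.5,-.2)),("med",.091,.097,(.3,.6,-.5,-.2)),("large",.065,.071,(.3,.6,-.5,-.2)),("parcel",.038,.045,(.3,.6,-.5,-.2)),("inkmag",.012,.06,(.3,.7,-.25,.1))]:
        q=W[(W[...,2]>lo)&(W[...,2]<hi)&(W[...,0]>box[0])&(W[...,0]<box[1])&(W[...,1]>box[2])&(W[...,1]<box[3])]
        if len(q)>4:
            print(n,nm,len(q),q.mean(0).round(4),q.min(0).round(3),q.max(0).round(3),cv2.minAreaRect((q[:,:2]*1000).astype(np.float32)))
t=s["top"]["image"]
cv2.imwrite("pics/crop.png",np.hstack([cv2.resize(t[140:250,150:280],None,fx=3,fy=3,interpolation=2),cv2.resize(t[140:250,325:450],None,fx=3,fy=3,interpolation=2)]))
E
```

```text
top (262, 221) [250 210  25  25 506] (array([0.42647476, 0.14045121]), np.float64(0.04159545810317405))
top (345, 159) [334 150  22  20 346] (array([ 0.64829531, -0.12914512]), np.float64(0.035642398904805236))
top (269, 167) [260 159  18  17 239] (array([0.61440188, 0.12594307]), np.float64(0.029261906202008955))
top pan 301 [0.5159 0.3314 0.1065] [0.451 0.246 0.104] [0.577 0.412 0.112] ((513.9150390625, 329.24560546875), (126.2300033569336, 166.00697326660156), 0.9404781460762024)
top floor 1282 [0.5058 0.3299 0.099 ] [0.45  0.246 0.094] [0.572 0.411 0.103] ((511.16925048828125, 328.17510986328125), (164.90655517578125, 121.96719360351562), 89.88729858398438)
top small 60 [ 0.4453 -0.3411  0.1198] [ 0.43  -0.356  0.116] [ 0.462 -0.327  0.124] ((445.68670654296875, -341.47149658203125), (27.96065902709961, 29.10498046875), 50.21956253051758)
top med 34 [ 0.4425 -0.3343  0.0942] [ 0.425 -0.362  0.091] [ 0.468 -0.319  0.097] ((444.7310791015625, -338.65447998046875), (40.169891357421875, 36.665008544921875), 33.08835983276367)
top large 40 [ 0.4335 -0.3365  0.0684] [ 0.418 -0.37   0.0
[... 1423 characters left out ...]
.091] [ 0.466 -0.325  0.097] ((442.6642761230469, -345.83380126953125), (32.610721588134766, 41.28460693359375), 73.16825103759766)
side large 190 [ 0.4392 -0.3544  0.0676] [ 0.416 -0.369  0.065] [ 0.47  -0.322  0.071] ((440.81573486328125, -348.8458251953125), (40.28913116455078, 54.86198425292969), 68.63812255859375)
side parcel 902 [ 0.4403 -0.3461  0.0414] [ 0.388 -0.372  0.038] [ 0.499 -0.312  0.045] ((443.38421630859375, -341.55865478515625), (59.27914810180664, 110.74950408935547), 89.39505004882812)
side inkmag 815 [ 0.459  -0.0856  0.0237] [ 0.382 -0.179  0.012] [0.678 0.024 0.048] ((516.2098388671875, -67.31480407714844), (294.09490966796875, 180.8809814453125), 11.026305198669434)
```

View pics/crop.png

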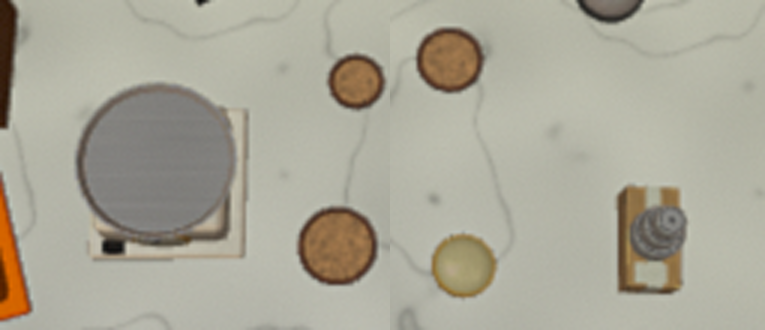

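The recess widths confirm the saucers by size. The large saucer is at (0.4255,0.140), the medium at (0.647,-0.129) and the small at (0.613,0.126). The ivory scale is the plain one. Stack and parcel are at about (0.444,-0.342), with the parcel's length along x. I'll turn the tool so it closes along y and travel over.

Request:
drive_tool --targets '[{"tx":0.8,"ty":-1,"wz":0.127,"claw":1},{"tx":0.8,"ty":-1,"wz":0.127,"claw":1},{"tx":0.8,"ty":-1,"wz":0.127,"claw":1},{"tx":0.8,"ty":-1,"claw":1},{"tx":0.8,"ty":-1,"claw":1},{"tx":0.8,"ty":-1,"claw":1},{"tx":0.8,"ty":-1,"claw":1},{"tx":0.8,"ty":-1,"claw":1}]' --force 25

```text
validation failed for argument at $.ta...
```

Request:
drive_tool --targets '[{"ty":-1,"claw":1},{"ty":-1,"claw":1},{"ty":-1,"claw":1},{"ty":-1,"claw":1},{"ty":-1,"claw":1},{"ty":-1,"claw":1},{"ty":-1,"claw":1},{"ty":-1,"claw":1}]'

```text
validation failed for argument at $.ta...
```

Request:
drive_tool --targets '[{"ty":-1,"claw":1},{"ty":-1,"claw":1},{"ty":-1,"claw":1},{"ty":-1,"claw":1},{"ty":-1,"claw":1},{"ty":-0.5,"claw":1},{"claw":1},{"claw":1}]'

```text
validation failed for argument at $.ta...
```

```bash
cat >> h.py <<'E'
def panfit(s):
    W=cloud(s);q=W[(W[...,2]>.090)&(W[...,2]<.112)&(W[...,0]>.36)&(W[...,0]<.62)&(W[...,1]>.23)&(W[...,1]<.43)]
    h=cv2.convexHull((q[:,:2]).astype(np.float32)).reshape(-1,2);return circ(h),len(q)
E
python3 - <<'E'
from h import *
st=r.get_state();print(st["tool_pos"],st["eef_rot"],st["q"].round(2))
for n in("top","side"):
    s=vision.snapshot(n);print(n,panfit(s))
s=vision.snapshot("wrist");cv2.imwrite("pics/w1.png",s["image"]);W=cloud(s)
for nm,lo,hi in [("small",.116,.124),("med",.091,.097),("large",.065,.071),("parcel",.038,.045)]:
    q=W[(W[...,2]>lo)&(W[...,2]<hi)&(W[...,1]<-.2)]
    if len(q)>9:
        h=cv2.convexHull(q[:,:2].astype(np.float32)).reshape(-1,2)
        print(nm,len(q),circ(h),cv2.minAreaRect((q[:,:2]*1000).astype(np.float32)))
E
```

```text
[0.24315206 0.57539056 0.24624849] [ 1.98523993e-01  9.80095893e-01 -5.09530344e-04 -7.10483015e-05] [-1.14  0.69 -0.19  1.57  0.16  0.9  -0.22]
top ((array([0.49307655, 0.32831132]), np.float64(0.08384465741441183)), 2188)
side ((array([0.48766156, 0.33132678]), np.float64(0.08523628116912572)), 1851)
```

View pics/w1.png

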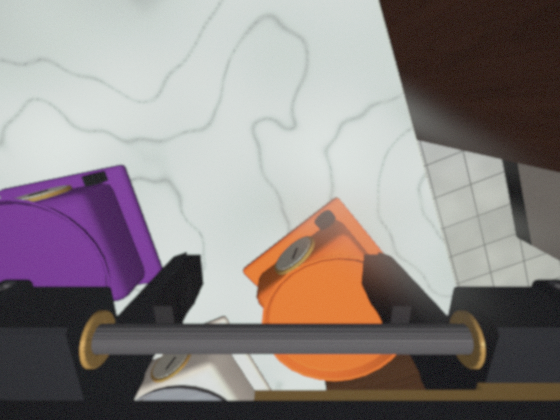

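All three moves were refused and the wrist view still shows the start: orange and purple scales between the fingers at about (325,310) and (60,260). The rows may need every field, so I'll give them all.

Request:
drive_tool --targets '[{"tx":0.8,"ty":-1,"tz":0,"wx":0,"wy":0,"wz":0.127,"claw":1},{"tx":0.8,"ty":-1,"tz":0,"wx":0,"wy":0,"wz":0.127,"claw":1},{"tx":0.8,"ty":-1,"tz":0,"wx":0,"wy":0,"wz":0.127,"claw":1},{"tx":0.8,"ty":-1,"tz":0,"wx":0,"wy":0,"wz":0,"claw":1},{"tx":0.8,"ty":-1,"tz":0,"wx":0,"wy":0,"wz":0,"claw":1},{"tx":0.8,"ty":-1,"tz":0,"wx":0,"wy":0,"wz":0,"claw":1},{"tx":0.8,"ty":-1,"tz":0,"wx":0,"wy":0,"wz":0,"claw":1},{"tx":0.8,"ty":-1,"tz":0,"wx":0,"wy":0,"wz":0,"claw":1}]' --force 25

```text
clock: 1.15
tool_pos: [0.4362, 0.3344, 0.2469]
eef_rot: [0.0, 1.0, 0.0, 0.0]
contact_force: [-0.4, 0.6, 0.1]
opening: 0.999
finger_force: 0.0
```

Request:
drive_tool --targets '[{"tx":0,"ty":-1,"tz":0,"wx":0,"wy":0,"wz":0,"claw":1},{"tx":0,"ty":-1,"tz":0,"wx":0,"wy":0,"wz":0,"claw":1},{"tx":0,"ty":-1,"tz":0,"wx":0,"wy":0,"wz":0,"claw":1},{"tx":0,"ty":-1,"tz":0,"wx":0,"wy":0,"wz":0,"claw":1},{"tx":0,"ty":-1,"tz":0,"wx":0,"wy":0,"wz":0,"claw":1},{"tx":0,"ty":-1,"tz":0,"wx":0,"wy":0,"wz":0,"claw":1},{"tx":0,"ty":-1,"tz":0,"wx":0,"wy":0,"wz":0,"claw":1},{"tx":0,"ty":-1,"tz":0,"wx":0,"wy":0,"wz":0,"claw":1}]'

```text
clock: 1.95
tool_pos: [0.4353, 0.0946, 0.2469]
eef_rot: [0.0, 1.0, 0.0, 0.0]
contact_force: [-0.2, -0.3, 0.2]
opening: 1.001
finger_force: 0.0
```

Request:
drive_tool --targets '[{"tx":0,"ty":-1,"tz":0,"wx":0,"wy":0,"wz":0,"claw":1},{"tx":0,"ty":-1,"tz":0,"wx":0,"wy":0,"wz":0,"claw":1},{"tx":0,"ty":-1,"tz":0,"wx":0,"wy":0,"wz":0,"claw":1},{"tx":0,"ty":-1,"tz":0,"wx":0,"wy":0,"wz":0,"claw":1},{"tx":0,"ty":-1,"tz":0,"wx":0,"wy":0,"wz":0,"claw":1},{"tx":0,"ty":-1,"tz":0,"wx":0,"wy":0,"wz":0,"claw":1},{"tx":0,"ty":-1,"tz":0,"wx":0,"wy":0,"wz":0,"claw":1},{"tx":0,"ty":-1,"tz":0,"wx":0,"wy":0,"wz":0,"claw":1}]'

```text
clock: 2.75
tool_pos: [0.4353, -0.1456, 0.2469]
eef_rot: [0.0, 1.0, -0.0, 0.0]
contact_force: [0.6, -0.2, -0.3]
opening: 1.001
finger_force: 0.0
```

Request:
drive_tool --targets '[{"tx":0,"ty":-1,"tz":0,"wx":0,"wy":0,"wz":0,"claw":1},{"tx":0,"ty":-1,"tz":0,"wx":0,"wy":0,"wz":0,"claw":1},{"tx":0,"ty":-1,"tz":0,"wx":0,"wy":0,"wz":0,"claw":1},{"tx":0,"ty":-1,"tz":0,"wx":0,"wy":0,"wz":0,"claw":1},{"tx":0,"ty":-1,"tz":0,"wx":0,"wy":0,"wz":0,"claw":1},{"tx":0,"ty":-0.5,"tz":0,"wx":0,"wy":0,"wz":0,"claw":1},{"tx":0,"ty":0,"tz":0,"wx":0,"wy":0,"wz":0,"claw":1},{"tx":0,"ty":0,"tz":0,"wx":0,"wy":0,"wz":0,"claw":1}]'

```text
clock: 3.55
tool_pos: [0.4354, -0.3078, 0.2467]
eef_rot: [-0.0, 1.0, 0.001, -0.0]
contact_force: [-0.9, 0.2, -0.1]
opening: 0.999
finger_force: 0.0
```

```bash
cat > look.py <<'E'
from h import *
import sys
st=r.get_state();print(st["tool_pos"],st["eef_rot"].round(4),st["q"].round(2))
s=vision.snapshot("wrist");cv2.imwrite("pics/"+sys.argv[1],s["image"]);W=cloud(s)
for nm,lo,hi in [("small",.116,.124),("med",.091,.097),("large",.065,.071),("parcel",.038,.045)]:
    q=W[(W[...,2]>lo)&(W[...,2]<hi)&(W[...,1]<-.2)&(W[...,1]>-.45)]
    if len(q)>9:
        h=cv2.convexHull(q[:,:2].astype(np.float32)).reshape(-1,2)
        print(nm,len(q),circ(h),cv2.minAreaRect((q[:,:2]*1000).astype(np.float32)))
E
python3 look.py w2.png
```

```text
[ 0.43543476 -0.30776897  0.24669585] [-1.e-04  1.e+00  7.e-04 -0.e+00] [ 0.79  0.59 -0.42  1.83  0.33  0.79  1.77]
small 849 (array([ 0.44656423, -0.34023281]), np.float64(0.015746337738998854)) ((446.708984375, -340.23333740234375), (31.148075103759766, 31.226879119873047), 33.64815902709961)
med 422 (array([ 0.44691014, -0.34094259]), np.float64(0.021338599801976357)) ((442.4201354980469, -339.3607177734375), (43.42531204223633, 33.270843505859375), 70.53813934326172)
large 508 (array([ 0.44626072, -0.34249068]), np.float64(0.027471296639756376)) ((440.2489929199219, -341.5246276855469), (54.716156005859375, 42.56019973754883), 79.83880615234375)
parcel 2274 (array([ 0.5612968 , -0.25922149]), np.float64(0.18716095341912503)) ((570.2120971679688, -335.9927978515625), (361.5, 63.7414436340332), 2.9973225593566895)
```

View pics/w2.png

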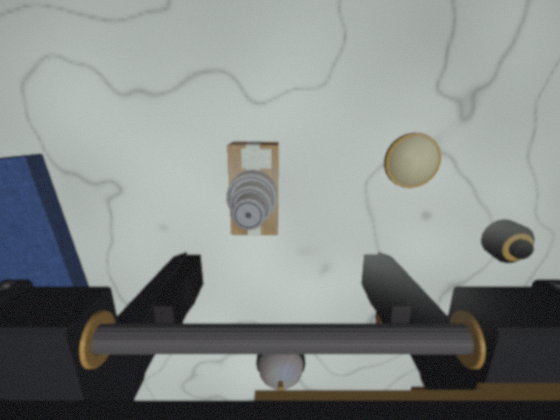

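The wrist view shows the stack at (250,200) clear of the magnifier (412,160) and the inkwell (508,242). Weight axes are at about (0.446,-0.340). The fingertips have to stay above the next weight and above the saucer rim, so I grip 8 mm above each weight's underside.

Request:
drive_tool --targets '[{"tx":0.35,"ty":-1,"tz":0,"wx":0,"wy":0,"wz":0,"claw":1},{"tx":0,"ty":-0.08,"tz":-0.9,"wx":0,"wy":0,"wz":0,"claw":1},{"tx":0,"ty":0,"tz":-1,"wx":0,"wy":0,"wz":0,"claw":1},{"tx":0,"ty":0,"tz":-1,"wx":0,"wy":0,"wz":0,"claw":1},{"tx":0,"ty":0,"tz":-0.8,"wx":0,"wy":0,"wz":0,"claw":1},{"tx":0,"ty":0,"tz":-0.5,"wx":0,"wy":0,"wz":0,"claw":1},{"tx":0,"ty":0,"tz":-0.35,"wx":0,"wy":0,"wz":0,"claw":1},{"tx":0,"ty":0,"tz":0,"wx":0,"wy":0,"wz":0,"claw":1}]'

```text
clock: 4.4
tool_pos: [0.4457, -0.3399, 0.1094]
eef_rot: [-0.001, 1.0, 0.001, -0.001]
contact_force: [0.9, 0.9, 0.5]
opening: 1.001
finger_force: 0.0
```

Request:
drive_tool --targets '[{"tx":0,"ty":0,"tz":0,"wx":0,"wy":0,"wz":0,"claw":0},{"tx":0,"ty":0,"tz":0,"wx":0,"wy":0,"wz":0,"claw":-0.2},{"tx":0,"ty":0,"tz":0,"wx":0,"wy":0,"wz":0,"claw":-0.4},{"tx":0,"ty":0,"tz":0,"wx":0,"wy":0,"wz":0,"claw":-0.6},{"tx":0,"ty":0,"tz":0,"wx":0,"wy":0,"wz":0,"claw":-0.8},{"tx":0,"ty":0,"tz":0,"wx":0,"wy":0,"wz":0,"claw":-1},{"tx":0,"ty":0,"tz":0,"wx":0,"wy":0,"wz":0,"claw":-1},{"tx":0,"ty":0,"tz":0,"wx":0,"wy":0,"wz":0,"claw":-1}]' --force 20

```text
clock: 5.2
tool_pos: [0.4457, -0.3414, 0.1103]
eef_rot: [0.0, 1.0, 0.0, -0.0]
contact_force: [0.5, 0.8, 0.9]
opening: 0.354
finger_force: 20.0
```

Request:
drive_tool --targets '[{"tx":0,"ty":0,"tz":0.3,"wx":0,"wy":0,"wz":0,"claw":-1},{"tx":0,"ty":0,"tz":0.9,"wx":0,"wy":0,"wz":0,"claw":-1},{"tx":0,"ty":0,"tz":1,"wx":0,"wy":0,"wz":0,"claw":-1},{"tx":0.15,"ty":0.5,"tz":0.8,"wx":0,"wy":0,"wz":0,"claw":-1},{"tx":0.35,"ty":1,"tz":0,"wx":0,"wy":0,"wz":0,"claw":-1},{"tx":0.35,"ty":1,"tz":0,"wx":0,"wy":0,"wz":0,"claw":-1},{"tx":0.35,"ty":1,"tz":0,"wx":0,"wy":0,"wz":0,"claw":-1},{"tx":0.35,"ty":1,"tz":0,"wx":0,"wy":0,"wz":0,"claw":-1}]'

```text
clock: 6.0
tool_pos: [0.4924, -0.2057, 0.2008]
eef_rot: [0.001, 1.0, -0.0, 0.0]
contact_force: [-0.2, 0.4, -2.1]
opening: 0.355
finger_force: 20.0
```

Request:
drive_tool --targets '[{"tx":0.4,"ty":1,"tz":0,"wx":0,"wy":0,"wz":0,"claw":-1},{"tx":0.4,"ty":1,"tz":0,"wx":0,"wy":0,"wz":0,"claw":-1},{"tx":0.4,"ty":1,"tz":0,"wx":0,"wy":0,"wz":0,"claw":-1},{"tx":0.4,"ty":1,"tz":0,"wx":0,"wy":0,"wz":0,"claw":-1},{"tx":0.4,"ty":1,"tz":0,"wx":0,"wy":0,"wz":0,"claw":-1},{"tx":0.4,"ty":1,"tz":0,"wx":0,"wy":0,"wz":0,"claw":-1},{"tx":0.4,"ty":1,"tz":0,"wx":0,"wy":0,"wz":0,"claw":-1},{"tx":0.4,"ty":1,"tz":0,"wx":0,"wy":0,"wz":0,"claw":-1}]'

```text
clock: 6.8
tool_pos: [0.5884, 0.0344, 0.2006]
eef_rot: [0.0, 1.0, -0.0, -0.0]
contact_force: [0.2, 0.0, -1.8]
opening: 0.351
finger_force: 20.0
```

Request:
drive_tool --targets '[{"tx":0.4,"ty":1,"tz":0,"wx":0,"wy":0,"wz":0,"claw":-1},{"tx":0.4,"ty":1,"tz":0,"wx":0,"wy":0,"wz":0,"claw":-1},{"tx":0,"ty":0.7,"tz":0,"wx":0,"wy":0,"wz":0,"claw":-1},{"tx":0,"ty":0.35,"tz":0,"wx":0,"wy":0,"wz":0,"claw":-1},{"tx":0,"ty":0,"tz":0,"wx":0,"wy":0,"wz":0,"claw":-1},{"tx":0,"ty":0,"tz":0,"wx":0,"wy":0,"wz":0,"claw":-1},{"tx":0,"ty":0,"tz":0,"wx":0,"wy":0,"wz":0,"claw":-1},{"tx":0,"ty":0,"tz":0,"wx":0,"wy":0,"wz":0,"claw":-1}]'

```text
clock: 7.6
tool_pos: [0.6123, 0.123, 0.2003]
eef_rot: [0.002, 1.0, -0.001, -0.0]
contact_force: [-0.5, -0.0, -1.7]
opening: 0.354
finger_force: 20.0
```

Run:
```python
from h import *
print(r.get_state()["tool_pos"])
s=vision.snapshot("wrist");cv2.imwrite("pics/w3.png",s["image"])
hsv=cv2.cvtColor(s["image"],cv2.COLOR_BGR2HSV);m=((hsv[...,1]>75)&(hsv[...,0]<25)).astype(np.uint8)
n,lab,st,ce=cv2.connectedComponentsWithStats(m)
for l in range(1,n):
    if st[l,4]>150:
        c=cv2.convexHull(max(cv2.findContours((lab==l).astype(np.uint8),0,1)[0],key=cv2.contourArea)).reshape(-1,2)
        print(st[l],circ(ray(s,c,.009)))
```

```text
[0.61233941 0.12296974 0.20026825]
[  0   0  36  22 373] (array([ 0.4293422 , -0.13178198]), np.float64(0.02110575737441688))
[ 258    0   89   46 3131] (array([0.42946512, 0.14144003]), np.float64(0.041575330046170256))
[129  78  44  45 987] (array([ 0.52100432, -0.01277885]), np.float64(0.02217754617588308))
[  37  187   66   59 2953] (array([ 0.64810352, -0.12447622]), np.float64(0.03665698780157877))
[190 310  21  60 649] (array([0.8294711 , 0.02662378]), np.float64(0.04310354020333633))
[355 310  20  60 633] (array([0.82989354, 0.21583172]), np.float64(0.04566809008589246))
[245 319  72   5 322] (array([0.77565636, 0.12013126]), np.float64(0.049577809701579635))
[ 135  354  341   48 7952] (array([1.21274628, 0.15546267]), np.float64(0.3766165533380367))
```

View pics/w3.png

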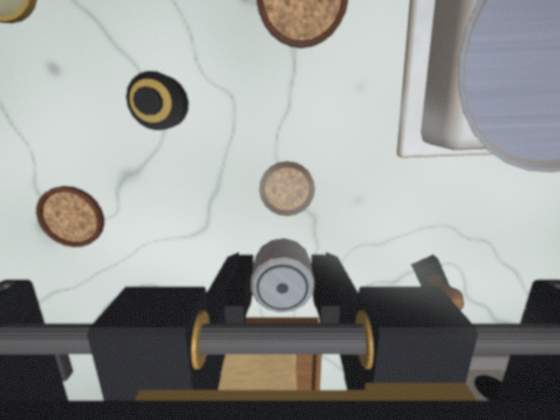

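The wrist view shows the small weight upright in the fingers at (283,285) and the small saucer ahead of it at (287,187). I'll check the saucer's position from this view.

Run:
```python
from h import *
s=vision.snapshot("wrist");im=s["image"]
hsv=cv2.cvtColor(im,cv2.COLOR_BGR2HSV);m=((hsv[...,1]>40)&((hsv[...,0]<25)|(hsv[...,0]>165))).astype(np.uint8)
l=cv2.connectedComponents(m)[1];c=cv2.convexHull(max(cv2.findContours((l==l[187,287]).astype(np.uint8),0,1)[0],key=cv2.contourArea)).reshape(-1,2)
print(cv2.boundingRect(c),circ(ray(s,c,.009)))
W=cloud(s);print(W[285,283],W[187,287]); print(s["cam_to_world"])
q=W[250:310,245:320].reshape(-1,3);q=q[q[:,2]>.18];print(q[:,2].max())
q=q[q[:,2]>np.percentile(q[:,2],98)-.006];h=cv2.convexHull(q[:,:2].astype(np.float32)).reshape(-1,2);print(circ(h),q[:,2].mean())
```

```text
(263, 162, 48, 49) (array([0.6128846 , 0.12855383]), np.float64(0.02715854838803188))
[0.61147383 0.1234836  0.20942116] [0.61426507 0.12871294 0.00294569]
[[ 1.79102448e-03 -9.47803082e-01 -3.18851234e-01  5.29705168e-01]
 [ 9.99998385e-01  1.65099507e-03  7.09432343e-04  1.23138887e-01]
 [-1.45980347e-04 -3.18851990e-01  9.47804509e-01  3.37197087e-01]
 [ 0.00000000e+00  0.00000000e+00  0.00000000e+00  1.00000000e+00]]
0.23204627640911432
(array([0.61174351, 0.12301783]), np.float64(0.01894063953696945)) 0.2148573141971014
```

Request:
drive_tool --targets '[{"tx":0.04,"ty":0.12,"tz":-0.7,"wx":0,"wy":0,"wz":0,"claw":-1},{"tx":0,"ty":0,"tz":-1,"wx":0,"wy":0,"wz":0,"claw":-1},{"tx":0,"ty":0,"tz":-1,"wx":0,"wy":0,"wz":0,"claw":-1},{"tx":0,"ty":0,"tz":-1,"wx":0,"wy":0,"wz":0,"claw":-1},{"tx":0,"ty":0,"tz":-0.9,"wx":0,"wy":0,"wz":0,"claw":-1},{"tx":0,"ty":0,"tz":-0.7,"wx":0,"wy":0,"wz":0,"claw":-1},{"tx":0,"ty":0,"tz":-0.4,"wx":0,"wy":0,"wz":0,"claw":-1},{"tx":0,"ty":0,"tz":0,"wx":0,"wy":0,"wz":0,"claw":-1}]'

```text
clock: 8.5
tool_pos: [0.6125, 0.1279, 0.0278]
eef_rot: [0.0, 1.0, -0.0, -0.001]
contact_force: [-0.5, -0.2, -1.8]
opening: 0.35
finger_force: 20.0
```

Request:
drive_tool --targets '[{"tx":0,"ty":0,"tz":-0.1,"wx":0,"wy":0,"wz":0,"claw":-1},{"tx":0,"ty":0,"tz":-0.06,"wx":0,"wy":0,"wz":0,"claw":-1},{"tx":0,"ty":0,"tz":-0.04,"wx":0,"wy":0,"wz":0,"claw":-1},{"tx":0,"ty":0,"tz":-0.03,"wx":0,"wy":0,"wz":0,"claw":-1},{"tx":0,"ty":0,"tz":0,"wx":0,"wy":0,"wz":0,"claw":-1},{"tx":0,"ty":0,"tz":0,"wx":0,"wy":0,"wz":0,"claw":-1},{"tx":0,"ty":0,"tz":0,"wx":0,"wy":0,"wz":0,"claw":-1},{"tx":0,"ty":0,"tz":0,"wx":0,"wy":0,"wz":0,"claw":-1}]'

```text
clock: 9.3
tool_pos: [0.6135, 0.1285, 0.0224]
eef_rot: [0.0, 1.0, 0.0, 0.0]
contact_force: [-1.0, -1.1, -1.4]
opening: 0.354
finger_force: 20.0
```

Request:
drive_tool --targets '[{"tx":0,"ty":0,"tz":-0.02,"wx":0,"wy":0,"wz":0,"claw":-1},{"tx":0,"ty":0,"tz":0,"wx":0,"wy":0,"wz":0,"claw":-1},{"tx":0,"ty":0,"tz":-0.02,"wx":0,"wy":0,"wz":0,"claw":-1},{"tx":0,"ty":0,"tz":0,"wx":0,"wy":0,"wz":0,"claw":-1},{"tx":0,"ty":0,"tz":-0.01,"wx":0,"wy":0,"wz":0,"claw":-1},{"tx":0,"ty":0,"tz":0,"wx":0,"wy":0,"wz":0,"claw":-1},{"tx":0,"ty":0,"tz":0,"wx":0,"wy":0,"wz":0,"claw":-1},{"tx":0,"ty":0,"tz":0,"wx":0,"wy":0,"wz":0,"claw":-1}]'

```text
clock: 10.1
tool_pos: [0.6135, 0.1284, 0.0213]
eef_rot: [0.0, 1.0, 0.0, 0.0]
contact_force: [-1.6, -0.5, 5.5]
opening: 0.355
finger_force: 20.0
```

Contact felt (5.5 N): release, rise and go back to the stack.

Request:
drive_tool --targets '[{"tx":0,"ty":0,"tz":0,"wx":0,"wy":0,"wz":0,"claw":-0.1},{"tx":0,"ty":0,"tz":0,"wx":0,"wy":0,"wz":0,"claw":0.2},{"tx":0,"ty":0,"tz":0,"wx":0,"wy":0,"wz":0,"claw":0.4},{"tx":0,"ty":0,"tz":0,"wx":0,"wy":0,"wz":0,"claw":0.5},{"tx":0,"ty":0,"tz":0.5,"wx":0,"wy":0,"wz":0,"claw":0.5},{"tx":0,"ty":0,"tz":1,"wx":0,"wy":0,"wz":0,"claw":0.5},{"tx":0,"ty":0,"tz":1,"wx":0,"wy":0,"wz":0,"claw":0.5},{"tx":0,"ty":0,"tz":1,"wx":0,"wy":0,"wz":0,"claw":0.5}]'

```text
clock: 10.9
tool_pos: [0.6135, 0.1285, 0.128]
eef_rot: [0.0, 1.0, 0.0, 0.0]
contact_force: [-0.2, -0.7, -0.4]
opening: 0.749
finger_force: 0.0
```

Request:
drive_tool --targets '[{"tx":-0.2,"ty":-0.6,"tz":1,"wx":0,"wy":0,"wz":0,"claw":1},{"tx":-0.36,"ty":-1,"tz":0.8,"wx":0,"wy":0,"wz":0,"claw":1},{"tx":-0.36,"ty":-1,"tz":0,"wx":0,"wy":0,"wz":0,"claw":1},{"tx":-0.36,"ty":-1,"tz":0,"wx":0,"wy":0,"wz":0,"claw":1},{"tx":-0.36,"ty":-1,"tz":0,"wx":0,"wy":0,"wz":0,"claw":1},{"tx":-0.36,"ty":-1,"tz":0,"wx":0,"wy":0,"wz":0,"claw":1},{"tx":-0.36,"ty":-1,"tz":0,"wx":0,"wy":0,"wz":0,"claw":1},{"tx":-0.36,"ty":-1,"tz":0,"wx":0,"wy":0,"wz":0,"claw":1}]'

```text
clock: 11.7
tool_pos: [0.5315, -0.1008, 0.181]
eef_rot: [0.0, 1.0, -0.0, 0.001]
contact_force: [0.5, -1.0, -0.3]
opening: 1.003
finger_force: 0.0
```

Request:
drive_tool --targets '[{"tx":-0.36,"ty":-1,"tz":0,"wx":0,"wy":0,"wz":0,"claw":1},{"tx":-0.36,"ty":-1,"tz":0,"wx":0,"wy":0,"wz":0,"claw":1},{"tx":-0.36,"ty":-1,"tz":0,"wx":0,"wy":0,"wz":0,"claw":1},{"tx":-0.36,"ty":-1,"tz":0,"wx":0,"wy":0,"wz":0,"claw":1},{"tx":-0.36,"ty":-1,"tz":0,"wx":0,"wy":0,"wz":0,"claw":1},{"tx":-0.36,"ty":-1,"tz":0,"wx":0,"wy":0,"wz":0,"claw":1},{"tx":-0.3,"ty":-1,"tz":0,"wx":0,"wy":0,"wz":0,"claw":1},{"tx":0,"ty":0,"tz":0,"wx":0,"wy":0,"wz":0,"claw":1}]'

```text
clock: 12.5
tool_pos: [0.4554, -0.3154, 0.1805]
eef_rot: [0.005, 1.0, -0.002, -0.001]
contact_force: [-0.8, -0.1, -0.8]
opening: 0.999
finger_force: 0.0
```

```bash
cat > chk.py <<'E'
from h import *
print(r.get_state()["tool_pos"],r.get_state()["clock"])
for n in("top","side"):
    W=cloud(vision.snapshot(n))
    for nm,c,rr in [("S",(.613,.127),.03),("M",(.647,-.128),.036),("L",(.426,.140),.042)]:
        q=W[(np.hypot(W[...,0]-c[0],W[...,1]-c[1])<rr)&(W[...,2]>.027)&(W[...,2]<.036)]
        if len(q)>9:
            h=cv2.convexHull(q[:,:2].astype(np.float32)).reshape(-1,2);print(n,nm,len(q),q.mean(0).round(4),circ(h),q[:,2].std())
E
python3 chk.py; python3 look.py w4.png
```

```text
[ 0.4553972  -0.31538217  0.18053514] 12.5
top S 53 [0.6124 0.1265 0.0315] (array([0.61329666, 0.12661375]), np.float64(0.014474222295038613)) 0.0024370937371703
[ 0.45785411 -0.3101706   0.18061524] [ 1.4e-03  1.0e+00 -2.0e-04  4.0e-04] [ 0.74  0.71 -0.38  1.85  0.4   0.67  1.69]
med 2234 (array([ 0.44724194, -0.34112393]), np.float64(0.02162375444110561)) ((447.15802001953125, -341.04510498046875), (43.07161331176758, 42.77897644042969), 79.98797607421875)
large 803 (array([ 0.446262  , -0.34242261]), np.float64(0.027601854605265794)) ((438.7386474609375, -340.7998962402344), (55.17690658569336, 40.18241500854492), 76.82522583007812)
parcel 3470 (array([ 0.4466306 , -0.34658731]), np.float64(0.055464395982627486)) ((446.3193359375, -342.3602294921875), (58.01914978027344, 110.55548858642578), 89.36503601074219)
```

The small weight sits within about 1 mm of its saucer's centre. Medium next, at (0.447,-0.341).

Request:
drive_tool --targets '[{"tx":-0.36,"ty":-1,"tz":0,"wx":0,"wy":0,"wz":0,"claw":1},{"tx":0,"ty":-0.03,"tz":-0.6,"wx":0,"wy":0,"wz":0,"claw":1},{"tx":0,"ty":0,"tz":-0.9,"wx":0,"wy":0,"wz":0,"claw":1},{"tx":0,"ty":0,"tz":-0.8,"wx":0,"wy":0,"wz":0,"claw":1},{"tx":0,"ty":0,"tz":-0.5,"wx":0,"wy":0,"wz":0,"claw":1},{"tx":0,"ty":0,"tz":-0.3,"wx":0,"wy":0,"wz":0,"claw":1},{"tx":0,"ty":0,"tz":-0.1,"wx":0,"wy":0,"wz":0,"claw":1},{"tx":0,"ty":0,"tz":0,"wx":0,"wy":0,"wz":0,"claw":0.8}]'

```text
clock: 13.45
tool_pos: [0.4479, -0.3398, 0.0841]
eef_rot: [-0.0, 1.0, 0.0, 0.0]
contact_force: [-0.1, -0.2, 0.1]
opening: 0.931
finger_force: 0.0
```

Request:
drive_tool --targets '[{"tx":0,"ty":0,"tz":0,"wx":0,"wy":0,"wz":0,"claw":0.4},{"tx":0,"ty":0,"tz":0,"wx":0,"wy":0,"wz":0,"claw":0.2},{"tx":0,"ty":0,"tz":0,"wx":0,"wy":0,"wz":0,"claw":0.05},{"tx":0,"ty":0,"tz":0,"wx":0,"wy":0,"wz":0,"claw":-0.1},{"tx":0,"ty":0,"tz":0,"wx":0,"wy":0,"wz":0,"claw":-0.4},{"tx":0,"ty":0,"tz":0,"wx":0,"wy":0,"wz":0,"claw":-1},{"tx":0,"ty":0,"tz":0,"wx":0,"wy":0,"wz":0,"claw":-1},{"tx":0,"ty":0,"tz":0,"wx":0,"wy":0,"wz":0,"claw":-1}]' --force 25

```text
clock: 14.25
tool_pos: [0.4473, -0.3405, 0.0841]
eef_rot: [0.0, 1.0, -0.0, 0.0]
contact_force: [0.4, 0.1, 2.7]
opening: 0.492
finger_force: 25.0
```

Request:
drive_tool --targets '[{"tx":0,"ty":0,"tz":0.3,"wx":0,"wy":0,"wz":0,"claw":-1},{"tx":0,"ty":0,"tz":0.9,"wx":0,"wy":0,"wz":0,"claw":-1},{"tx":0,"ty":0,"tz":1,"wx":0,"wy":0,"wz":0,"claw":-1},{"tx":0,"ty":0,"tz":0.8,"wx":0,"wy":0,"wz":0,"claw":-1},{"tx":0.83,"ty":0.88,"tz":0,"wx":0,"wy":0,"wz":0,"claw":-1},{"tx":0.83,"ty":0.88,"tz":0,"wx":0,"wy":0,"wz":0,"claw":-1},{"tx":0.83,"ty":0.88,"tz":0,"wx":0,"wy":0,"wz":0,"claw":-1},{"tx":0.83,"ty":0.88,"tz":0,"wx":0,"wy":0,"wz":0,"claw":-1}]'

```text
clock: 15.05
tool_pos: [0.5471, -0.2337, 0.1739]
eef_rot: [0.0, 1.0, 0.0, -0.0]
contact_force: [0.7, -1.1, -3.6]
opening: 0.49
finger_force: 25.0
```

Request:
drive_tool --targets '[{"tx":0.83,"ty":0.89,"tz":0,"wx":0,"wy":0,"wz":0,"claw":-1},{"tx":0.83,"ty":0.89,"tz":0,"wx":0,"wy":0,"wz":0,"claw":-1},{"tx":0.83,"ty":0.89,"tz":0,"wx":0,"wy":0,"wz":0,"claw":-1},{"tx":0.6,"ty":0.6,"tz":0,"wx":0,"wy":0,"wz":0,"claw":-1},{"tx":0.26,"ty":0.29,"tz":0,"wx":0,"wy":0,"wz":0,"claw":-1},{"tx":0,"ty":0,"tz":-1,"wx":0,"wy":0,"wz":0,"claw":-1},{"tx":0,"ty":0,"tz":-1,"wx":0,"wy":0,"wz":0,"claw":-1},{"tx":0,"ty":0,"tz":-1,"wx":0,"wy":0,"wz":0,"claw":-1}]'

```text
clock: 15.85
tool_pos: [0.6462, -0.1296, 0.0828]
eef_rot: [0.001, 1.0, -0.001, -0.001]
contact_force: [0.1, -0.7, -2.8]
opening: 0.488
finger_force: 25.0
```

Request:
drive_tool --targets '[{"tx":0,"ty":0,"tz":-0.8,"wx":0,"wy":0,"wz":0,"claw":-1},{"tx":0,"ty":0,"tz":-0.6,"wx":0,"wy":0,"wz":0,"claw":-1},{"tx":0,"ty":0,"tz":-0.4,"wx":0,"wy":0,"wz":0,"claw":-1},{"tx":0,"ty":0,"tz":-0.1,"wx":0,"wy":0,"wz":0,"claw":-1},{"tx":0,"ty":0,"tz":-0.08,"wx":0,"wy":0,"wz":0,"claw":-1},{"tx":0,"ty":0,"tz":-0.04,"wx":0,"wy":0,"wz":0,"claw":-1},{"tx":0,"ty":0,"tz":0,"wx":0,"wy":0,"wz":0,"claw":-1},{"tx":0,"ty":0,"tz":0,"wx":0,"wy":0,"wz":0,"claw":-1}]'

```text
clock: 16.65
tool_pos: [0.6479, -0.1281, 0.024]
eef_rot: [0.0, 1.0, -0.0, 0.001]
contact_force: [0.1, -0.5, -2.3]
opening: 0.492
finger_force: 25.0
```

Request:
drive_tool --targets '[{"tx":0,"ty":0,"tz":-0.03,"wx":0,"wy":0,"wz":0,"claw":-1},{"tx":0,"ty":0,"tz":-0.02,"wx":0,"wy":0,"wz":0,"claw":-1},{"tx":0,"ty":0,"tz":-0.02,"wx":0,"wy":0,"wz":0,"claw":-1},{"tx":0,"ty":0,"tz":-0.01,"wx":0,"wy":0,"wz":0,"claw":-1},{"tx":0,"ty":0,"tz":-0.01,"wx":0,"wy":0,"wz":0,"claw":-1},{"tx":0,"ty":0,"tz":0,"wx":0,"wy":0,"wz":0,"claw":-1},{"tx":0,"ty":0,"tz":0,"wx":0,"wy":0,"wz":0,"claw":-1},{"tx":0,"ty":0,"tz":0,"wx":0,"wy":0,"wz":0,"claw":-1}]'

```text
clock: 17.45
tool_pos: [0.6474, -0.128, 0.0211]
eef_rot: [0.0, 1.0, -0.0, 0.0]
contact_force: [-2.0, 0.5, 5.5]
opening: 0.492
finger_force: 25.0
```

Request:
drive_tool --targets '[{"tx":0,"ty":0,"tz":0,"wx":0,"wy":0,"wz":0,"claw":0.15},{"tx":0,"ty":0,"tz":0,"wx":0,"wy":0,"wz":0,"claw":0.4},{"tx":0,"ty":0,"tz":0,"wx":0,"wy":0,"wz":0,"claw":0.6},{"tx":0,"ty":0,"tz":0,"wx":0,"wy":0,"wz":0,"claw":0.7},{"tx":0,"ty":0,"tz":0.5,"wx":0,"wy":0,"wz":0,"claw":0.7},{"tx":0,"ty":0,"tz":1,"wx":0,"wy":0,"wz":0,"claw":0.7},{"tx":0,"ty":0,"tz":1,"wx":0,"wy":0,"wz":0,"claw":0.7},{"tx":0,"ty":0,"tz":1,"wx":0,"wy":0,"wz":0,"claw":0.7}]'

```text
clock: 18.25
tool_pos: [0.6475, -0.128, 0.1277]
eef_rot: [0.0, 1.0, 0.0, 0.0]
contact_force: [0.3, -0.1, 0.8]
opening: 0.852
finger_force: 0.0
```

Request:
drive_tool --targets '[{"tx":-0.8,"ty":-0.8,"tz":1,"wx":0,"wy":0,"wz":0,"claw":1},{"tx":-0.9,"ty":-0.9,"tz":0,"wx":0,"wy":0,"wz":0,"claw":1},{"tx":-0.9,"ty":-0.9,"tz":0,"wx":0,"wy":0,"wz":0,"claw":1},{"tx":-0.9,"ty":-0.9,"tz":0,"wx":0,"wy":0,"wz":0,"claw":1},{"tx":-0.9,"ty":-0.9,"tz":0,"wx":0,"wy":0,"wz":0,"claw":1},{"tx":-0.9,"ty":-0.9,"tz":0,"wx":0,"wy":0,"wz":0,"claw":1},{"tx":-0.8,"ty":-0.7,"tz":0,"wx":0,"wy":0,"wz":0,"claw":1},{"tx":-0.3,"ty":0,"tz":0,"wx":0,"wy":0,"wz":0,"claw":1}]'

```text
clock: 19.05
tool_pos: [0.4518, -0.3125, 0.1563]
eef_rot: [0.004, 1.0, -0.002, -0.001]
contact_force: [-0.2, 0.1, 0.8]
opening: 1.003
finger_force: 0.0
```

```bash
python3 chk.py; python3 look.py w5.png
```

```text
[ 0.4517846  -0.31247372  0.1562599 ] 19.05
top S 54 [0.613  0.1259 0.0319] (array([0.61319021, 0.12597413]), np.float64(0.015038392263855796)) 0.0022743558941157875
top M 105 [ 0.6469 -0.1297  0.0316] (array([ 0.64655969, -0.13070737]), np.float64(0.020983759573766768)) 0.0021613541947836466
side M 227 [ 0.6428 -0.1288  0.0304] (array([ 0.64325357, -0.12790457]), np.float64(0.021535395580622205)) 0.0016610318984961936
[ 0.45420299 -0.30845871  0.15630576] [ 1.4e-03  1.0e+00 -1.0e-04 -2.0e-04] [ 0.73  0.74 -0.37  1.87  0.44  0.61  1.65]
large 3572 (array([ 0.44625806, -0.34243186]), np.float64(0.02758726190767921)) ((446.1050109863281, -342.17022705078125), (54.399879455566406, 54.790565490722656), 86.4463119506836)
parcel 4227 (array([ 0.44638009, -0.34076273]), np.float64(0.05776444656831736)) ((446.1841125488281, -342.5811462402344), (58.04281234741211, 110.5210189819336), 89.03374481201172)
```

Request:
drive_tool --targets '[{"tx":-0.28,"ty":-0.9,"tz":0,"wx":0,"wy":0,"wz":0,"claw":1},{"tx":0,"ty":-0.24,"tz":-0.5,"wx":0,"wy":0,"wz":0,"claw":1},{"tx":0,"ty":0,"tz":-0.9,"wx":0,"wy":0,"wz":0,"claw":1},{"tx":0,"ty":0,"tz":-0.8,"wx":0,"wy":0,"wz":0,"claw":1},{"tx":0,"ty":0,"tz":-0.6,"wx":0,"wy":0,"wz":0,"claw":1},{"tx":0,"ty":0,"tz":-0.4,"wx":0,"wy":0,"wz":0,"claw":1},{"tx":0,"ty":0,"tz":-0.1,"wx":0,"wy":0,"wz":0,"claw":1},{"tx":0,"ty":0,"tz":0,"wx":0,"wy":0,"wz":0,"claw":0.9}]'

```text
clock: 20.0
tool_pos: [0.4476, -0.3415, 0.0562]
eef_rot: [-0.0, 1.0, 0.0, -0.0]
contact_force: [0.7, -1.2, 0.6]
opening: 0.958
finger_force: 0.0
```

Request:
drive_tool --targets '[{"tx":0,"ty":0,"tz":0,"wx":0,"wy":0,"wz":0,"claw":0.6},{"tx":0,"ty":0,"tz":0,"wx":0,"wy":0,"wz":0,"claw":0.4},{"tx":0,"ty":0,"tz":0,"wx":0,"wy":0,"wz":0,"claw":0.3},{"tx":0,"ty":0,"tz":0,"wx":0,"wy":0,"wz":0,"claw":0.2},{"tx":0,"ty":0,"tz":0,"wx":0,"wy":0,"wz":0,"claw":0},{"tx":0,"ty":0,"tz":0,"wx":0,"wy":0,"wz":0,"claw":-1},{"tx":0,"ty":0,"tz":0,"wx":0,"wy":0,"wz":0,"claw":-1},{"tx":0,"ty":0,"tz":0,"wx":0,"wy":0,"wz":0,"claw":-1}]' --force 35

```text
clock: 20.8
tool_pos: [0.4472, -0.3423, 0.0571]
eef_rot: [0.0, 1.0, -0.0, 0.0]
contact_force: [-1.5, 1.1, 6.4]
opening: 0.629
finger_force: 35.0
```

Request:
drive_tool --targets '[{"tx":0,"ty":0,"tz":0.3,"wx":0,"wy":0,"wz":0,"claw":-1},{"tx":0,"ty":0,"tz":0.9,"wx":0,"wy":0,"wz":0,"claw":-1},{"tx":0,"ty":0,"tz":1,"wx":0,"wy":0,"wz":0,"claw":-1},{"tx":0,"ty":0.3,"tz":0.8,"wx":0,"wy":0,"wz":0,"claw":-1},{"tx":0,"ty":0.9,"tz":0,"wx":0,"wy":0,"wz":0,"claw":-1},{"tx":0,"ty":1,"tz":0,"wx":0,"wy":0,"wz":0,"claw":-1},{"tx":0,"ty":1,"tz":0,"wx":0,"wy":0,"wz":0,"claw":-1},{"tx":0,"ty":0.8,"tz":0,"wx":0,"wy":0,"wz":0,"claw":-1}]'

```text
clock: 21.6
tool_pos: [0.4462, -0.2204, 0.1465]
eef_rot: [-0.0, 1.0, 0.001, -0.001]
contact_force: [0.2, -0.2, -4.5]
opening: 0.628
finger_force: 35.0
```

Request:
drive_tool --targets '[{"tx":0,"ty":1,"tz":0,"wx":0,"wy":0,"wz":0,"claw":-1},{"tx":0,"ty":1,"tz":0,"wx":0,"wy":0,"wz":0,"claw":-1},{"tx":0,"ty":1,"tz":0,"wx":0,"wy":0,"wz":0,"claw":-1},{"tx":0,"ty":1,"tz":0,"wx":0,"wy":0,"wz":0,"claw":-1},{"tx":0,"ty":1,"tz":0,"wx":0,"wy":0,"wz":0,"claw":-1},{"tx":0,"ty":1,"tz":0,"wx":0,"wy":0,"wz":0,"claw":-1},{"tx":-0.1,"ty":1,"tz":0,"wx":0,"wy":0,"wz":0,"claw":-1},{"tx":-0.1,"ty":1,"tz":0,"wx":0,"wy":0,"wz":0,"claw":-1}]'

```text
clock: 22.4
tool_pos: [0.4405, 0.0188, 0.1465]
eef_rot: [0.0, 1.0, -0.0, -0.0]
contact_force: [0.8, -0.4, -4.5]
opening: 0.625
finger_force: 35.0
```

Request:
drive_tool --targets '[{"tx":-0.1,"ty":1,"tz":0,"wx":0,"wy":0,"wz":0,"claw":-1},{"tx":-0.1,"ty":1,"tz":0,"wx":0,"wy":0,"wz":0,"claw":-1},{"tx":-0.1,"ty":1,"tz":0,"wx":0,"wy":0,"wz":0,"claw":-1},{"tx":-0.1,"ty":0.7,"tz":0,"wx":0,"wy":0,"wz":0,"claw":-1},{"tx":-0.07,"ty":0.38,"tz":0,"wx":0,"wy":0,"wz":0,"claw":-1},{"tx":0,"ty":0,"tz":-0.9,"wx":0,"wy":0,"wz":0,"claw":-1},{"tx":0,"ty":0,"tz":-1,"wx":0,"wy":0,"wz":0,"claw":-1},{"tx":0,"ty":0,"tz":0,"wx":0,"wy":0,"wz":0,"claw":-1}]'

```text
clock: 23.2
tool_pos: [0.4251, 0.1388, 0.0872]
eef_rot: [0.0, 1.0, -0.002, -0.003]
contact_force: [-0.3, -0.1, -4.8]
opening: 0.625
finger_force: 35.0
```

Run:
```python
from h import *
print(r.get_state()["tool_pos"])
s=vision.snapshot("wrist");cv2.imwrite("pics/w6.png",s["image"])
```

```text
[0.42510615 0.13882836 0.08717862]
```

View pics/w6.png

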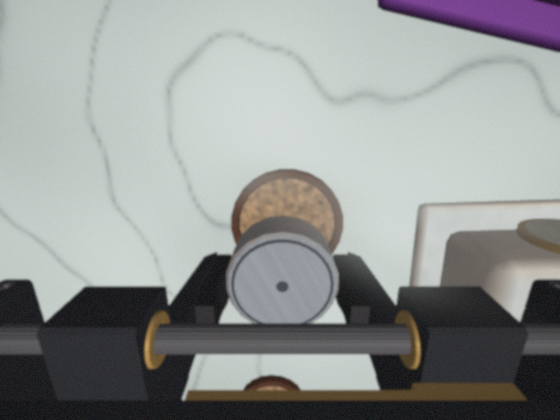

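The large weight hangs level in the fingers at (283,285), in line with its saucer at (287,220). I'll lower it.

Request:
drive_tool --targets '[{"tx":0,"ty":0,"tz":-0.8,"wx":0,"wy":0,"wz":0,"claw":-1},{"tx":0,"ty":0,"tz":-0.6,"wx":0,"wy":0,"wz":0,"claw":-1},{"tx":0,"ty":0,"tz":-0.4,"wx":0,"wy":0,"wz":0,"claw":-1},{"tx":0,"ty":0,"tz":-0.2,"wx":0,"wy":0,"wz":0,"claw":-1},{"tx":0,"ty":0,"tz":-0.1,"wx":0,"wy":0,"wz":0,"claw":-1},{"tx":0,"ty":0,"tz":-0.05,"wx":0,"wy":0,"wz":0,"claw":-1},{"tx":0,"ty":0,"tz":0,"wx":0,"wy":0,"wz":0,"claw":-1},{"tx":0,"ty":0,"tz":0,"wx":0,"wy":0,"wz":0,"claw":-1}]'

```text
clock: 24.05
tool_pos: [0.4293, 0.1402, 0.0309]
eef_rot: [0.001, 1.0, -0.001, -0.001]
contact_force: [0.8, -0.4, -5.3]
opening: 0.625
finger_force: 35.0
```

Request:
drive_tool --targets '[{"tx":0,"ty":0,"tz":-0.02,"wx":0,"wy":0,"wz":0,"claw":-1},{"tx":0,"ty":0,"tz":-0.02,"wx":0,"wy":0,"wz":0,"claw":-1},{"tx":0,"ty":0,"tz":-0.02,"wx":0,"wy":0,"wz":0,"claw":-1},{"tx":0,"ty":0,"tz":-0.01,"wx":0,"wy":0,"wz":0,"claw":-1},{"tx":0,"ty":0,"tz":0,"wx":0,"wy":0,"wz":0,"claw":-1},{"tx":0,"ty":0,"tz":0,"wx":0,"wy":0,"wz":0,"claw":-1},{"tx":0,"ty":0,"tz":0,"wx":0,"wy":0,"wz":0,"claw":-1},{"tx":0,"ty":0,"tz":0,"wx":0,"wy":0,"wz":0,"claw":-1}]'

```text
clock: 24.85
tool_pos: [0.4284, 0.1404, 0.0278]
eef_rot: [0.0, 1.0, -0.001, -0.002]
contact_force: [-0.5, -0.5, -5.8]
opening: 0.624
finger_force: 35.0
```

Request:
drive_tool --targets '[{"tx":0,"ty":0,"tz":-0.08,"wx":0,"wy":0,"wz":0,"claw":-1},{"tx":0,"ty":0,"tz":-0.06,"wx":0,"wy":0,"wz":0,"claw":-1},{"tx":0,"ty":0,"tz":-0.04,"wx":0,"wy":0,"wz":0,"claw":-1},{"tx":0,"ty":0,"tz":-0.03,"wx":0,"wy":0,"wz":0,"claw":-1},{"tx":0,"ty":0,"tz":0,"wx":0,"wy":0,"wz":0,"claw":-1},{"tx":0,"ty":0,"tz":0,"wx":0,"wy":0,"wz":0,"claw":-1},{"tx":0,"ty":0,"tz":0,"wx":0,"wy":0,"wz":0,"claw":-1},{"tx":0,"ty":0,"tz":0,"wx":0,"wy":0,"wz":0,"claw":-1}]'

```text
clock: 25.65
tool_pos: [0.4284, 0.1404, 0.0215]
eef_rot: [0.0, 1.0, -0.001, -0.002]
contact_force: [-0.3, -0.1, -4.7]
opening: 0.626
finger_force: 35.0
```

Request:
drive_tool --targets '[{"tx":0,"ty":0,"tz":-0.02,"wx":0,"wy":0,"wz":0,"claw":-1},{"tx":0,"ty":0,"tz":0,"wx":0,"wy":0,"wz":0,"claw":-1},{"tx":0,"ty":0,"tz":-0.02,"wx":0,"wy":0,"wz":0,"claw":-1},{"tx":0,"ty":0,"tz":0,"wx":0,"wy":0,"wz":0,"claw":-1},{"tx":0,"ty":0,"tz":-0.02,"wx":0,"wy":0,"wz":0,"claw":-1},{"tx":0,"ty":0,"tz":0,"wx":0,"wy":0,"wz":0,"claw":-1},{"tx":0,"ty":0,"tz":0,"wx":0,"wy":0,"wz":0,"claw":-1},{"tx":0,"ty":0,"tz":0,"wx":0,"wy":0,"wz":0,"claw":-1}]'

```text
clock: 26.45
tool_pos: [0.4283, 0.1404, 0.02]
eef_rot: [0.0, 1.0, -0.001, -0.002]
contact_force: [-1.3, -0.3, 6.5]
opening: 0.629
finger_force: 35.0
```

Contact (6.5 N): release, rise and go back to the parcel.

Request:
drive_tool --targets '[{"tx":0,"ty":0,"tz":0,"wx":0,"wy":0,"wz":0,"claw":0.4},{"tx":0,"ty":0,"tz":0,"wx":0,"wy":0,"wz":0,"claw":0.7},{"tx":0,"ty":0,"tz":0,"wx":0,"wy":0,"wz":0,"claw":0.9},{"tx":0,"ty":0,"tz":0,"wx":0,"wy":0,"wz":0,"claw":1},{"tx":0,"ty":0,"tz":0.5,"wx":0,"wy":0,"wz":0,"claw":1},{"tx":0,"ty":0,"tz":1,"wx":0,"wy":0,"wz":0,"claw":1},{"tx":0,"ty":0,"tz":1,"wx":0,"wy":0,"wz":0,"claw":1},{"tx":0,"ty":0,"tz":1,"wx":0,"wy":0,"wz":0,"claw":1}]'

```text
clock: 27.25
tool_pos: [0.429, 0.1401, 0.1216]
eef_rot: [0.001, 1.0, -0.001, -0.001]
contact_force: [0.5, 0.8, -0.1]
opening: 1.001
finger_force: 0.0
```

Request:
drive_tool --targets '[{"tx":0.1,"ty":-1,"tz":1,"wx":0,"wy":0,"wz":0,"claw":1},{"tx":0.1,"ty":-1,"tz":0,"wx":0,"wy":0,"wz":0,"claw":1},{"tx":0.1,"ty":-1,"tz":0,"wx":0,"wy":0,"wz":0,"claw":1},{"tx":0.1,"ty":-1,"tz":0,"wx":0,"wy":0,"wz":0,"claw":1},{"tx":0.1,"ty":-1,"tz":0,"wx":0,"wy":0,"wz":0,"claw":1},{"tx":0.1,"ty":-1,"tz":0,"wx":0,"wy":0,"wz":0,"claw":1},{"tx":0,"ty":-1,"tz":0,"wx":0,"wy":0,"wz":0,"claw":1},{"tx":0,"ty":-1,"tz":0,"wx":0,"wy":0,"wz":0,"claw":1}]'

```text
clock: 28.05
tool_pos: [0.4472, -0.101, 0.1505]
eef_rot: [0.001, 1.0, -0.001, -0.001]
contact_force: [0.2, 1.0, -0.2]
opening: 1.001
finger_force: 0.0
```

Request:
drive_tool --targets '[{"tx":0,"ty":-1,"tz":0,"wx":0,"wy":0,"wz":0,"claw":1},{"tx":0,"ty":-1,"tz":0,"wx":0,"wy":0,"wz":0,"claw":1},{"tx":0,"ty":-1,"tz":0,"wx":0,"wy":0,"wz":0,"claw":1},{"tx":0,"ty":-1,"tz":0,"wx":0,"wy":0,"wz":0,"claw":1},{"tx":0,"ty":-1,"tz":0,"wx":0,"wy":0,"wz":0,"claw":1},{"tx":0,"ty":-1,"tz":0,"wx":0,"wy":0,"wz":0,"claw":1},{"tx":0,"ty":-0.9,"tz":0,"wx":0,"wy":0,"wz":0,"claw":1},{"tx":0,"ty":0,"tz":0,"wx":0,"wy":0,"wz":0,"claw":1}]'

```text
clock: 28.85
tool_pos: [0.446, -0.3113, 0.1498]
eef_rot: [0.004, 1.0, -0.002, -0.001]
contact_force: [-0.1, 0.3, -1.0]
opening: 1.004
finger_force: 0.0
```

```bash
python3 chk.py; python3 look.py w7.png;  python3 - <<'E'
from h import *
for n in("top","side"):
    s=vision.snapshot(n);print(n,panfit(s))
    W=cloud(s); q=W[(np.hypot(W[...,0]-.446,W[...,1]+.342)<.08)&(W[...,2]>.03)&(W[...,2]<.046)];
    if len(q): print(cv2.minAreaRect((q[:,:2]*1000).astype(np.float32)))
E
```

```text
[ 0.44597556 -0.31133666  0.14977859] 28.85
top S 51 [0.6133 0.127  0.0315] (array([0.61369416, 0.12589298]), np.float64(0.015276930077969911)) 0.002531651161146713
top M 95 [ 0.6464 -0.1303  0.0315] (array([ 0.64652852, -0.13030128]), np.float64(0.021200993247888163)) 0.0022733261985563124
top L 179 [0.4277 0.1368 0.0317] (array([0.42712189, 0.13721217]), np.float64(0.027184248563642075)) 0.0024803438219071277
side M 229 [ 0.6428 -0.1289  0.0305] (array([ 0.64297067, -0.12860946]), np.float64(0.021873680030442384)) 0.001662407971749457
side L 152 [0.4154 0.1303 0.0308] (array([0.42099282, 0.1370283 ]), np.float64(0.026109076894637887)) 0.0016313080633826014
[ 0.44698903 -0.30655266  0.15031576] [ 1.2e-03  1.0e+00 -6.0e-04 -8.0e-04] [ 0.94  0.82 -0.73  1.89  0.79  0.75  1.32]
parcel 8111 (array([ 0.44679103, -0.34333185]), np.float64(0.05739915721376018)) ((446.3160400390625, -342.75848388671875), (57.83580017089844, 110.99205017089844), 89.40360260009766)
top ((array([0.49326838, 0.32803826]), np.float64(0.08413528620399703)), 2192)
((444.6034240722656, -343.4042053222656), (58.759986877441406, 111.19954681396484), 89.37198638916016)
side ((array([0.50425328, 0.34179358]), np.float64(0.06936728239190418)), 524)
((443.2294616699219, -341.2496032714844), (61.181095123291016, 110.78044891357422), 89.53849029541016)
```

All three weights are in place (large within about 4 mm of centre). The pan centre is at about (0.4905,0.3295) and the parcel at (0.446,-0.3427). Grasping the parcel across its 58 mm.

Request:
drive_tool --targets '[{"tx":-0.03,"ty":-1,"tz":0,"wx":0,"wy":0,"wz":0,"claw":1},{"tx":0,"ty":-0.2,"tz":-0.6,"wx":0,"wy":0,"wz":0,"claw":1},{"tx":0,"ty":0,"tz":-0.8,"wx":0,"wy":0,"wz":0,"claw":1},{"tx":0,"ty":0,"tz":-0.7,"wx":0,"wy":0,"wz":0,"claw":1},{"tx":0,"ty":0,"tz":-0.5,"wx":0,"wy":0,"wz":0,"claw":1},{"tx":0,"ty":0,"tz":0,"wx":0,"wy":0,"wz":0,"claw":1},{"tx":0,"ty":0,"tz":0,"wx":0,"wy":0,"wz":0,"claw":1},{"tx":0,"ty":0,"tz":0,"wx":0,"wy":0,"wz":0,"claw":1}]'

```text
clock: 29.9
tool_pos: [0.4473, -0.3424, 0.0734]
eef_rot: [0.0, 1.0, -0.001, 0.0]
contact_force: [0.1, -0.5, 0.2]
opening: 1.002
finger_force: 0.0
```

Request:
drive_tool --targets '[{"tx":0,"ty":0,"tz":-0.5,"wx":0,"wy":0,"wz":0,"claw":1},{"tx":0,"ty":0,"tz":-0.5,"wx":0,"wy":0,"wz":0,"claw":1},{"tx":0,"ty":0,"tz":-0.4,"wx":0,"wy":0,"wz":0,"claw":1},{"tx":0,"ty":0,"tz":-0.25,"wx":0,"wy":0,"wz":0,"claw":1},{"tx":0,"ty":0,"tz":-0.1,"wx":0,"wy":0,"wz":0,"claw":1},{"tx":0,"ty":0,"tz":0,"wx":0,"wy":0,"wz":0,"claw":0.8},{"tx":0,"ty":0,"tz":0,"wx":0,"wy":0,"wz":0,"claw":0.5},{"tx":0,"ty":0,"tz":0,"wx":0,"wy":0,"wz":0,"claw":0.35}]'

```text
clock: 30.7
tool_pos: [0.4469, -0.3427, 0.0206]
eef_rot: [0.001, 1.0, -0.001, -0.0]
contact_force: [-0.1, -0.2, 0.7]
opening: 0.75
finger_force: 0.0
```

Request:
drive_tool --targets '[{"tx":0,"ty":0,"tz":0,"wx":0,"wy":0,"wz":0,"claw":0.3},{"tx":0,"ty":0,"tz":0,"wx":0,"wy":0,"wz":0,"claw":0.2},{"tx":0,"ty":0,"tz":0,"wx":0,"wy":0,"wz":0,"claw":0},{"tx":0,"ty":0,"tz":0,"wx":0,"wy":0,"wz":0,"claw":-1},{"tx":0,"ty":0,"tz":0,"wx":0,"wy":0,"wz":0,"claw":-1},{"tx":0,"ty":0,"tz":0,"wx":0,"wy":0,"wz":0,"claw":-1},{"tx":0,"ty":0,"tz":0,"wx":0,"wy":0,"wz":0,"claw":-1},{"tx":0,"ty":0,"tz":0,"wx":0,"wy":0,"wz":0,"claw":-1}]' --force 30

```text
clock: 31.5
tool_pos: [0.4468, -0.3425, 0.0205]
eef_rot: [0.001, 1.0, -0.001, -0.0]
contact_force: [-0.7, 0.1, 5.4]
opening: 0.652
finger_force: 30.0
```

Request:
drive_tool --targets '[{"tx":0,"ty":0,"tz":0.3,"wx":0,"wy":0,"wz":0,"claw":-1},{"tx":0,"ty":0,"tz":0.9,"wx":0,"wy":0,"wz":0,"claw":-1},{"tx":0,"ty":0,"tz":1,"wx":0,"wy":0,"wz":0,"claw":-1},{"tx":0,"ty":0,"tz":1,"wx":0,"wy":0,"wz":0,"claw":-1},{"tx":0,"ty":0,"tz":1,"wx":0,"wy":0,"wz":0,"claw":-1},{"tx":0,"ty":0,"tz":0.8,"wx":0,"wy":0,"wz":0,"claw":-1},{"tx":0,"ty":0.5,"tz":0.5,"wx":0,"wy":0,"wz":0,"claw":-1},{"tx":0,"ty":0.9,"tz":0.5,"wx":0,"wy":0,"wz":0,"claw":-1}]'

```text
clock: 32.3
tool_pos: [0.4456, -0.3012, 0.2004]
eef_rot: [0.003, 1.0, -0.001, -0.001]
contact_force: [-0.6, 0.0, -2.4]
opening: 0.657
finger_force: 30.0
```

Request:
drive_tool --targets '[{"tx":0,"ty":1,"tz":0,"wx":0,"wy":0,"wz":0,"claw":-1},{"tx":0,"ty":1,"tz":0,"wx":0,"wy":0,"wz":0,"claw":-1},{"tx":0,"ty":1,"tz":0,"wx":0,"wy":0,"wz":0,"claw":-1},{"tx":0,"ty":1,"tz":0,"wx":0,"wy":0,"wz":0,"claw":-1},{"tx":0,"ty":1,"tz":0,"wx":0,"wy":0,"wz":0,"claw":-1},{"tx":0,"ty":1,"tz":0,"wx":0,"wy":0,"wz":0,"claw":-1},{"tx":0,"ty":1,"tz":0,"wx":0,"wy":0,"wz":0,"claw":-1},{"tx":0,"ty":1,"tz":0,"wx":0,"wy":0,"wz":0,"claw":-1}]'

```text
clock: 33.1
tool_pos: [0.4451, -0.0586, 0.1999]
eef_rot: [0.0, 1.0, -0.001, -0.001]
contact_force: [0.3, 0.8, -2.8]
opening: 0.653
finger_force: 30.0
```

Request:
drive_tool --targets '[{"tx":0.1,"ty":1,"tz":0,"wx":0,"wy":0,"wz":0,"claw":-1},{"tx":0.1,"ty":1,"tz":0,"wx":0,"wy":0,"wz":0,"claw":-1},{"tx":0.1,"ty":1,"tz":0,"wx":0,"wy":0,"wz":0,"claw":-1},{"tx":0.1,"ty":1,"tz":0,"wx":0,"wy":0,"wz":0,"claw":-1},{"tx":0.1,"ty":1,"tz":0,"wx":0,"wy":0,"wz":0,"claw":-1},{"tx":0.1,"ty":1,"tz":0,"wx":0,"wy":0,"wz":0,"claw":-1},{"tx":0.1,"ty":1,"tz":0,"wx":0,"wy":0,"wz":0,"claw":-1},{"tx":0.1,"ty":1,"tz":0,"wx":0,"wy":0,"wz":0,"claw":-1}]'

```text
clock: 33.9
tool_pos: [0.469, 0.1808, 0.1997]
eef_rot: [-0.0, 1.0, -0.001, -0.002]
contact_force: [0.2, 0.2, -2.9]
opening: 0.658
finger_force: 30.0
```

Request:
drive_tool --targets '[{"tx":0.15,"ty":1,"tz":0,"wx":0,"wy":0,"wz":0,"claw":-1},{"tx":0.15,"ty":1,"tz":0,"wx":0,"wy":0,"wz":0,"claw":-1},{"tx":0.15,"ty":1,"tz":0,"wx":0,"wy":0,"wz":0,"claw":-1},{"tx":0.15,"ty":1,"tz":0,"wx":0,"wy":0,"wz":0,"claw":-1},{"tx":0.08,"ty":0.7,"tz":0,"wx":0,"wy":0,"wz":0,"claw":-1},{"tx":0,"ty":0.3,"tz":0,"wx":0,"wy":0,"wz":0,"claw":-1},{"tx":0,"ty":0,"tz":0,"wx":0,"wy":0,"wz":0,"claw":-1},{"tx":0,"ty":0,"tz":0,"wx":0,"wy":0,"wz":0,"claw":-1}]'

```text
clock: 34.7
tool_pos: [0.4904, 0.3278, 0.1996]
eef_rot: [0.001, 1.0, -0.002, -0.001]
contact_force: [-0.1, -0.8, -3.2]
opening: 0.654
finger_force: 30.0
```

Run:
```python
from h import *
print(r.get_state()["tool_pos"])
s=vision.snapshot("wrist");cv2.imwrite("pics/w8.png",s["image"])
W=cloud(s);q=W[(W[...,2]>.100)&(W[...,2]<.114)];h=cv2.convexHull(q[:,:2].astype(np.float32)).reshape(-1,2);print(circ(h),q.min(0),q.max(0))
for y in (300,200,100): print(W[y,::70].round(3).tolist())
```

```text
[0.49039772 0.32777512 0.19956795]
(array([0.49207479, 0.41398739]), np.float64(0.16022671528482182)) [0.34603719 0.24583122 0.1000015 ] [0.5644414  0.57489563 0.11398373]
[[0.458, 0.249, 0.266], [0.457, 0.27, 0.267], [0.457, 0.289, 0.267], [0.482, 0.298, 0.231], [0.49, 0.327, 0.22], [0.487, 0.357, 0.224], [0.458, 0.366, 0.265], [0.458, 0.385, 0.266]]
[[0.503, 0.013, 0.018], [0.509, 0.077, -0.001], [0.509, 0.159, -0.001], [0.479, 0.267, 0.097], [0.443, 0.327, 0.221], [0.442, 0.355, 0.221], [0.508, 0.488, -0.001], [0.508, 0.569, -0.0]]
[[0.398, 0.028, -0.0], [0.398, 0.102, -0.001], [0.398, 0.177, -0.0], [0.398, 0.251, -0.0], [0.398, 0.325, 0.0], [0.398, 0.398, -0.0], [0.398, 0.473, -0.002], [0.4, 0.502, 0.068]]
```

View pics/w8.png

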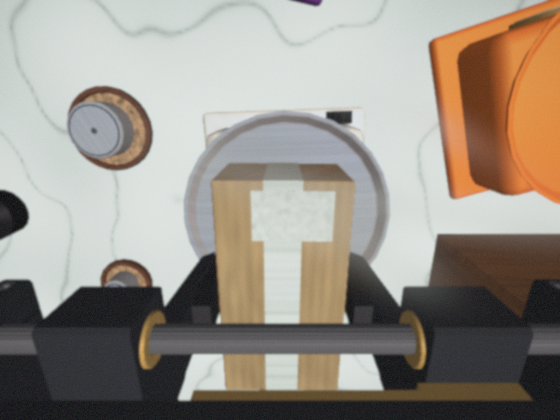

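The wrist view shows the parcel held level at (283,280) over the pan, whose rim spans (185..389) with its near edge at row 112. I'll fit the pan centre from this view.

Run:
```python
from h import *
s=vision.snapshot("wrist");print(r.get_state()["tool_pos"])
print(ray(s,[(287,112),(185,210),(389,210)],.107))
W=cloud(s);m=(W[...,2]>.092)&(W[...,2]<.112)&(W[...,1]>.235)&(W[...,1]<.425)
m[:, 400:]=0
q=W[m];h=cv2.convexHull(q[:,:2].astype(np.float32)).reshape(-1,2);h=h[h[:,0]<.49];print(circ(h),len(h))
q=W[(W[...,2]>.214)&(W[...,2]<.226)];print(q.min(0),q.max(0))
```

```text
[0.49101371 0.32742054 0.19980733]
[[0.40993048 0.33041818 0.107     ]
 [0.4851435  0.2482571  0.107     ]
 [0.48513124 0.4129487  0.107     ]]
(array([0.49290916, 0.33003468]), np.float64(0.08419808811587456)) 38
[0.4345862  0.28205759 0.21401512] [0.54597318 0.37215747 0.22598724]
```

Request:
drive_tool --targets '[{"tx":0.07,"ty":0.08,"tz":-0.5,"wx":0,"wy":0,"wz":0,"claw":-1},{"tx":0,"ty":0,"tz":-0.6,"wx":0,"wy":0,"wz":0,"claw":-1},{"tx":0,"ty":0,"tz":-0.6,"wx":0,"wy":0,"wz":0,"claw":-1},{"tx":0,"ty":0,"tz":-0.4,"wx":0,"wy":0,"wz":0,"claw":-1},{"tx":0,"ty":0,"tz":-0.3,"wx":0,"wy":0,"wz":0,"claw":-1},{"tx":0,"ty":0,"tz":-0.1,"wx":0,"wy":0,"wz":0,"claw":-1},{"tx":0,"ty":0,"tz":0,"wx":0,"wy":0,"wz":0,"claw":-1},{"tx":0,"ty":0,"tz":0,"wx":0,"wy":0,"wz":0,"claw":-1}]'

```text
clock: 35.6
tool_pos: [0.4934, 0.3323, 0.1257]
eef_rot: [0.001, 1.0, -0.001, -0.0]
contact_force: [0.1, 0.3, -2.8]
opening: 0.656
finger_force: 30.0
```

Request:
drive_tool --targets '[{"tx":0,"ty":0,"tz":-0.03,"wx":0,"wy":0,"wz":0,"claw":-1},{"tx":0,"ty":0,"tz":-0.02,"wx":0,"wy":0,"wz":0,"claw":-1},{"tx":0,"ty":0,"tz":-0.02,"wx":0,"wy":0,"wz":0,"claw":-1},{"tx":0,"ty":0,"tz":-0.02,"wx":0,"wy":0,"wz":0,"claw":-1},{"tx":0,"ty":0,"tz":0,"wx":0,"wy":0,"wz":0,"claw":-1},{"tx":0,"ty":0,"tz":0,"wx":0,"wy":0,"wz":0,"claw":-1},{"tx":0,"ty":0,"tz":0,"wx":0,"wy":0,"wz":0,"claw":-1},{"tx":0,"ty":0,"tz":0,"wx":0,"wy":0,"wz":0,"claw":-1}]'

```text
clock: 36.4
tool_pos: [0.493, 0.3319, 0.1224]
eef_rot: [0.001, 1.0, -0.001, -0.001]
contact_force: [0.5, 0.2, -3.5]
opening: 0.653
finger_force: 30.0
```

Request:
drive_tool --targets '[{"tx":0,"ty":0,"tz":-0.03,"wx":0,"wy":0,"wz":0,"claw":-1},{"tx":0,"ty":0,"tz":-0.02,"wx":0,"wy":0,"wz":0,"claw":-1},{"tx":0,"ty":0,"tz":-0.02,"wx":0,"wy":0,"wz":0,"claw":-1},{"tx":0,"ty":0,"tz":-0.02,"wx":0,"wy":0,"wz":0,"claw":-1},{"tx":0,"ty":0,"tz":-0.02,"wx":0,"wy":0,"wz":0,"claw":-1},{"tx":0,"ty":0,"tz":0,"wx":0,"wy":0,"wz":0,"claw":-1},{"tx":0,"ty":0,"tz":0,"wx":0,"wy":0,"wz":0,"claw":-1},{"tx":0,"ty":0,"tz":0,"wx":0,"wy":0,"wz":0,"claw":-1}]'

```text
clock: 37.2
tool_pos: [0.493, 0.3318, 0.1196]
eef_rot: [0.001, 1.0, -0.001, -0.0]
contact_force: [-2.5, -2.4, 4.3]
opening: 0.654
finger_force: 30.0
```

Contact felt. Release in small steps and rise, keeping the opening below the pan floor's width.

Request:
drive_tool --targets '[{"tx":0,"ty":0,"tz":0,"wx":0,"wy":0,"wz":0,"claw":0.35},{"tx":0,"ty":0,"tz":0,"wx":0,"wy":0,"wz":0,"claw":0.5},{"tx":0,"ty":0,"tz":0,"wx":0,"wy":0,"wz":0,"claw":0.7},{"tx":0,"ty":0,"tz":0,"wx":0,"wy":0,"wz":0,"claw":0.8},{"tx":0,"ty":0,"tz":0,"wx":0,"wy":0,"wz":0,"claw":0.8},{"tx":0,"ty":0,"tz":0.5,"wx":0,"wy":0,"wz":0,"claw":0.8},{"tx":0,"ty":0,"tz":1,"wx":0,"wy":0,"wz":0,"claw":0.8},{"tx":0,"ty":0,"tz":1,"wx":0,"wy":0,"wz":0,"claw":0.8}]'

```text
clock: 38.0
tool_pos: [0.4927, 0.3319, 0.1956]
eef_rot: [0.0, 1.0, -0.001, -0.001]
contact_force: [1.3, -0.5, -0.0]
opening: 0.9
finger_force: 0.0
```

Request:
drive_tool --targets '[{"tx":0,"ty":0,"tz":1,"wx":0,"wy":0,"wz":0,"claw":0.8},{"tx":0,"ty":0,"tz":1,"wx":0,"wy":0,"wz":0,"claw":0.8},{"tx":0,"ty":-1,"tz":0.5,"wx":0,"wy":0,"wz":0,"claw":0.8},{"tx":0,"ty":-1,"tz":0,"wx":0,"wy":0,"wz":0,"claw":0.8},{"tx":0,"ty":-1,"tz":0,"wx":0,"wy":0,"wz":0,"claw":0.8},{"tx":0,"ty":-1,"tz":0,"wx":0,"wy":0,"wz":0,"claw":0.8},{"tx":0,"ty":-1,"tz":0,"wx":0,"wy":0,"wz":0,"claw":0.8},{"tx":0,"ty":-1,"tz":0,"wx":0,"wy":0,"wz":0,"claw":0.8}]'

```text
clock: 38.8
tool_pos: [0.4929, 0.1508, 0.2702]
eef_rot: [0.0, 1.0, -0.001, -0.0]
contact_force: [-0.6, -0.4, 0.4]
opening: 0.897
finger_force: 0.0
```

Request:
drive_tool --targets '[{"tx":0,"ty":-1,"tz":0,"wx":0,"wy":0,"wz":0,"claw":0.8},{"tx":0,"ty":-1,"tz":0,"wx":0,"wy":0,"wz":0,"claw":0.8},{"tx":0,"ty":-1,"tz":0,"wx":0,"wy":0,"wz":0,"claw":0.8},{"tx":0,"ty":-1,"tz":0,"wx":0,"wy":0,"wz":0,"claw":0.8},{"tx":0,"ty":-1,"tz":0,"wx":0,"wy":0,"wz":0,"claw":0.8},{"tx":0,"ty":-1,"tz":0,"wx":0,"wy":0,"wz":0,"claw":0.8},{"tx":0,"ty":0,"tz":0,"wx":0,"wy":0,"wz":0,"claw":0.8},{"tx":0,"ty":0,"tz":0,"wx":0,"wy":0,"wz":0,"claw":0.8}]'

```text
clock: 39.6
tool_pos: [0.4931, -0.0283, 0.2699]
eef_rot: [0.001, 1.0, -0.001, -0.0]
contact_force: [0.7, 0.9, -0.2]
opening: 0.9
finger_force: 0.0
```

```bash
python3 chk.py
python3 - <<'E'
from h import *
for n in("top","side"):
    s=vision.snapshot(n);cv2.imwrite(f"pics/{n}9.png",s["image"]);W=cloud(s)
    q=W[(W[...,2]>.136)&(W[...,2]<.147)&(np.hypot(W[...,0]-.492,W[...,1]-.33)<.09)]
    print(n,len(q),q[:,2].mean(),q[:,2].std(),cv2.minAreaRect((q[:,:2]*1000).astype(np.float32)))
cv2.imwrite("pics/end.png",cv2.resize(s["image"][100:330,120:480],None,fx=2,fy=2))
E
```

```text
[ 0.4931374  -0.02827767  0.26991071] 39.6
top S 57 [0.6133 0.1264 0.0312] (array([0.61292424, 0.12523747]), np.float64(0.015054742899283406)) 0.0024075082962272025
top L 176 [0.4265 0.1377 0.0316] (array([0.42691891, 0.1371993 ]), np.float64(0.027096056921370352)) 0.0023823196702789126
side S 80 [0.609  0.1264 0.0303] (array([0.60976103, 0.12767232]), np.float64(0.016096154737407)) 0.001713911516569898
side M 225 [ 0.643  -0.1286  0.0303] (array([ 0.64325362, -0.12754893]), np.float64(0.021550573464332853)) 0.0017301110207606873
side L 258 [0.4227 0.138  0.0306] (array([0.42218885, 0.13878553]), np.float64(0.027994201711208106)) 0.0017574844473133109
top 618 0.14159786535387986 0.0026186514738626714 ((492.13555908203125, 328.823974609375), (58.64788818359375, 111.4195327758789), 89.11983489990234)
side 441 0.14023256920392013 0.001780302823156023 ((476.4752197265625, 330.4750061035156), (66.18939971923828, 88.97283172607422), 87.24728393554688)
```

View pics/end.png

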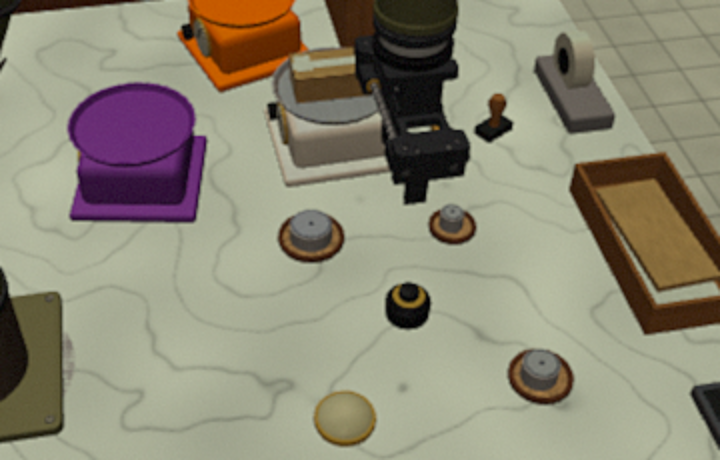

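The crop shows the weights in their own saucers at (311,232), (452,220) and (541,372), and the parcel flat on the ivory scale at (325,72). The inkwell (408,305) and magnifier (345,417) look untouched. The parcel is within about 2 mm of the pan's centre, so I'm handing it in.

```bash
python3 -c "
from h import *
print(workorder.finish_job())"
```

```text
the job is handed in; nothing more can be done
None
```

The job is handed in at about 40 s of the allowed 112 s: each weight rests flat in its own saucer, the parcel lies flat about 2 mm from the pan's centre, and the inkwell and magnifier were not touched; no verdict was returned.

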